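# Lay out the radio desk around the SWR meter

### The job

Get the radio desk ready to operate: put the paddle key centred in front of the SWR meter's dial face, square to it with its levers pointing away from the meter; stand the tall slim adapter between the meter and the log pad, in line with the meter's socket at that end, and the squat stepped adapter likewise at the meter's other end. Leave about 4 cm clear between the meter's housing and the nearest edge of each of these three (for the key, its base plate). Stand the glass paperweight on the middle of the log pad, keep all four upright, and leave the mug and the screwdriver alone.

Things in the scene. Friction and masses are not known exactly. Their poses are not given: they have to be found in the camera images.
- key_center (a point): Black dual-lever paddle key, loose, 0.6 kg: base plate 80 (x) x 60 (y) x 12 mm; on its middle a block 40 (x) x 34 (y) mm, from 12 to 46 mm high (grip it across y). Two thin levers stick out of the block to x = -65 mm, 24 to 38 mm high. The point is the block's centre, over the base's centre, 29 mm above the underside; x points from the levers to the base's rear edge (x = +40 mm), z up.
- weight_center (a point): Clear glass paperweight, loose, about 0.25 kg: upright round body 58 mm in diameter with straight sides for the lower 30 mm, then a domed top, 45 mm high in all. The point is its centre, 22.5 mm above the underside; z up.
- tall_center (a point): Tall slim grey coaxial adapter, loose, about 60 g: plain cylinder 20 mm in diameter, 60 mm tall, standing upright. The point is its centre, 30 mm above the underside; z up.
- squat_center (a point): Squat stepped grey coaxial adapter, loose, about 70 g, standing upright: lower part 32 mm in diameter and 22 mm high, above it a neck 22 mm in diameter up to 36 mm. The point is its centre, 18 mm above the underside; z up.
- meter: Aluminium SWR meter housing, fixed: 90 (x) x 130 (y) mm, 60 mm high. Origin: centre of its underside, at table height; x points from the dial face (x = -45 mm, on the robot's side; its selector knob sticks out 14 mm) to the back; z up. In each end (y = +65 and -65 mm), at mid-depth (x = 0), is a round socket that projects 3 mm.
- pad: Log pad lying flat, fixed: 148 (x) x 105 (y) mm, 10 mm thick, ruled white paper with a black strip on its far edge. It lies beside the meter, to the left or the right. The origin is the centre of its underside at table height; z up.
- mug: White ceramic mug, loose, 76 mm across, 90 mm high, behind the meter and the pad; origin at the centre of its underside. To be left alone.
- driver: Red-handled screwdriver lying behind the work, loose, 160 mm long along its x; origin on the table under its middle. To be left alone.
There are look-alikes about, which are no part of the job. Leave any red or yellow look-alike of the part that bears key_center alone.

How it is judged:
At the end, for the whole second after the job is handed in: Upright and at rest: key centred before the dial (15 mm), square (0.26 rad), levers away; tall adapter at the pad end, squat at the other, within 15 mm of the socket line; all three 25-55 mm clear of the housing; paperweight within 15 mm of the pad's centre (x of key_center in the frame of meter between -0.14 and -0.11 m and y of key_center in the frame of meter between -0.015 and 0.015 m and angle between the x axis of key_center and the x axis of meter, either way round below 0.26 rad and x of meter in the frame of key_center above 0 m and horizontal distance between weight_center and pad below 0.015 m and x of tall_center in the frame of meter between -0.015 and 0.015 m and x of squat_center in the frame of meter between -0.015 and 0.015 m and ((y of pad in the frame of meter above 0 m and y of tall_center in the frame of meter between 0.1 and 0.13 m and y of squat_center in the frame of meter between -0.136 and -0.106 m) or (y of pad in the frame of meter below 0 m and y of tall_center in the frame of meter between -0.13 and -0.1 m and y of squat_center in the frame of meter between 0.106 and 0.136 m)) and angle between each of key_center, weight_center, tall_center, squat_center's own z axis and vertical below 0.1 rad and height (world z) of key_center between 0.024 and 0.034 m and linear speed of each of key, weight, tall, squat below 0.02 m/s and height (world z) of weight_center between 0.0275 and 0.0375 m and height (world z) of tall_center between 0.025 and 0.035 m and height (world z) of squat_center between 0.013 and 0.023 m); the robot touches nothing.
It fails at once if the mug is moved by more than 20 mm (distance of mug from where it was at the start of the episode above 0.02 m).
It fails at once if the screwdriver is moved by more than 20 mm (distance of driver from where it was at the start of the episode above 0.02 m).
It also fails if it takes over 128 s, if anything falls off the work surface, if the arm or the gripper's body presses on something with over 40 N, if the wrist force passes 120 N, or if a joint passes its speed limit or range.

### The arm

A 6-joint arm with a two-finger parallel gripper is mounted at the origin on the work surface. World frame = base frame: x ahead of the robot, y to its left, z up, the work surface at z = 0. Lengths are in m, angles in rad, forces in N, time in s.
With the tool pointing down it reaches from about 0.225 to 0.875 m from the base axis. Payload 3.4 kg.
Tool frame: the origin (TCP) lies at the very end of the fingers, on their centre line; the grasp point (between the pads) lies 19 mm behind it; y points along the fingers, z is the direction in which the jaws open and shut, and the axes are right-handed (so a half turn about y gives the same grasp; the last joint's range is limited). The gripper opens to 85 mm and grips with 20 to 120 N. Pads are 22 mm wide; open, the fingers measure 114 mm over their backs; the gripper's body (76 mm by 85 mm) begins 54 mm behind the grasp point. The pads swing forward as they close: fully open they stand 13 mm farther back than shut.
Start: joints at [1.215, 0.276, 1.505, -0, 1.361, -0.121], TCP at [0.134, 0.559, 0.231] pointing down, gripper open.
Joint ranges: [-2.89, 2.89], [-0.75, 2.08], [0.22, 2.7], [-1.18, 4.32], [0.11, 2.71], [-2.7, 2.7]. Speed limits (rad/s): [2.57, 2.57, 3.14, 3.14, 3.14, 3.14].

### API

Orientations are given as a 3x3 rotation matrix whose columns are the frame's x, y, z axes.
In Python, from rig import r, claw, kin, get_image, camera_info, job_done gives the robot as it stands. The module is installed in compiled form; this text tells all that it offers. Calls block until the motion is done:
- r.reach(position, orientation): joint-space move of the TCP to a pose.
- r.servo_line(position, frame=None, speed=0.15, stop_force=None): straight line of the TCP; frame=None keeps the orientation; speed is the mean speed in m/s. With stop_force (N) it stops when the force on the tool has changed by that much, and returns True; else False.
- r.set_joints(angles): joint-space move.
- claw.grip(opening): finger opening in m; the grip force is fixed at half the most; returns when the fingers have stopped.
- r.dwell(seconds).
- kin.solve_ik(position, orientation): joint angles nearest the present ones, or None.
- r.read_state(): the state.
- get_image(name): name is "side" or "top"; returns the picture (400x640x3 uint8, red, green, blue); there is no depth.
- camera_info(name): a dict with "fx", "fy", "cx", "cy" (pixels), "dist" ([k1, k2, p1, p2, k3] as OpenCV has them; the pictures are not rectified), "rvec" (rotation vector, rad) and "tvec" (3), from world to camera coordinates, as OpenCV has them. Camera axes: x right, y down, z forward; pixel columns grow to the right and rows downward; lengths in m; the calibration is good to about 2 mm. A picture is of the moment at which its call begins. camera_info takes no time and is no camera call.
A pose or a line that the arm cannot do raises r.PlanningError and nothing moves.
- job_done(): hands the job in, once; it reports no verdict.
The state is a dict: "clock": time; "q": joint angles; "qvel": joint speeds; "effort": joint torques, N m; "ee_pos": TCP position; "ee_rot": TCP orientation; "wrist_force": force on the tool from outside, world axes, zero at the start; "wrist_torque": the same for the moment, N m; "finger_gap": finger opening in m.
Only numpy, scipy, OpenCV 4.12 (cv2) and the standard library are available. Lean on these libraries where they do the work, as an engineer would, in place of code of your own. Each camera call takes 0.05 s, during which the arm holds its last target. There are 200 camera calls.

## Working session

There is one attempt and no reset: what is moved stays moved. The work goes in short steps, each a Python script; the robot and the scene stay as the last script left them, time stands still between calls to the robot, and variables do not carry over. Pictures are saved under pics/ and viewed, about 12 in all and at most 16, crops included, and the job is handed in when it is done.

```bash
mkdir -p pics; python3 - <<'E'
from rig import *
import cv2
for n in("top","side"):
    cv2.imwrite(f"pics/{n}0.png",cv2.resize(get_image(n)[:,:,::-1],(800,500),interpolation=cv2.INTER_CUBIC)); c=camera_info(n); print({k:(v if isinstance(v,float) else list(v)) for k,v in c.items()})
s=r.read_state(); print(s['clock'],s['ee_rot'])
E
```

```text
{'fx': 509.7878285141578, 'fy': 509.7878285141578, 'cx': 317.78395098275655, 'cy': 191.26196224975504, 'dist': [np.float64(0.03851599361131844), np.float64(0.0), np.float64(0.0), np.float64(0.0), np.float64(0.0)], 'rvec': [np.float64(2.1778069665800843), np.float64(-2.034585292470901), np.float64(0.21414407111175995)], 'tvec': [np.float64(-0.07460709038359976), np.float64(0.5443980163274083), np.float64(1.5214652873801455)]}
{'fx': 514.8963392125265, 'fy': 514.8963392125265, 'cx': 315.1938733343192, 'cy': 192.03122690569066, 'dist': [np.float64(0.05169189443196515), np.float64(0.0), np.float64(0.0), np.float64(0.0), np.float64(0.0)], 'rvec': [np.float64(0.595227293045069), np.float64(-2.7142221775420663), np.float64(1.1097193497548918)], 'tvec': [np.float64(0.4841234357521642), np.float64(0.23334834475872576), np.float64(1.076267282512336)]}
0.1 [[ 9.72567880e-01 -5.38375336e-04  2.32618634e-01]
 [-2.32619206e-01 -1.58818556e-03  9.72566595e-01]
 [-1.54164312e-04 -9.99998594e-01 -1.66985471e-03]]
```

View pics/top0.png

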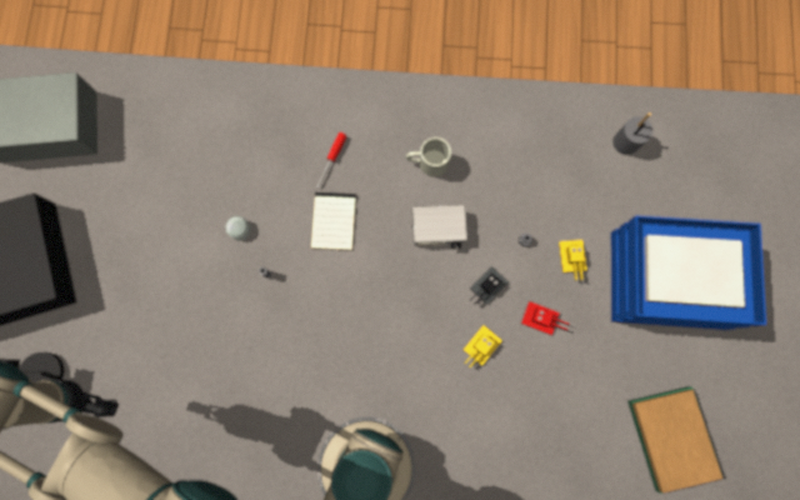

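View pics/side0.png

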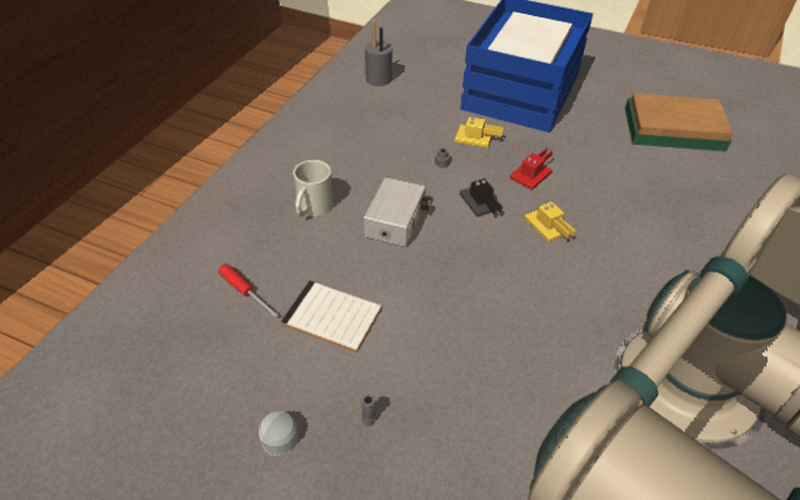

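Top view: the paperweight (237,228), tall adapter (266,272), pad (333,222), meter (440,224), squat adapter (527,240) and black key (490,284, levers lower-left) are all visible, and the pad lies left (+y) of the meter. The side view shows the same objects. Next I'll crop closer.

```bash
cat > h.py <<'E'
from rig import *
import cv2, numpy as np
def crop(n,x0,y0,w,h,s,f):
    im=get_image(n)[y0:y0+h,x0:x0+w,::-1]; im=cv2.resize(im,None,fx=s,fy=s,interpolation=cv2.INTER_CUBIC)
    st=20 
    for x in range((-x0)%st,w,st): cv2.line(im,(int(x*s),0),(int(x*s),5 if (x+x0)%100 else 14),(0,0,255),1)
    for y in range((-y0)%st,h,st): cv2.line(im,(0,int(y*s)),(5 if (y+y0)%100 else 14,int(y*s)),(0,0,255),1)
    cv2.imwrite("pics/"+f,im)
def cam(n):
    c=camera_info(n); K=np.array([[c['fx'],0,c['cx']],[0,c['fy'],c['cy']],[0,0,1]]); return K,np.array(c['dist'],float),np.array(c['rvec'],float),np.array(c['tvec'],float)
def back(n,uv,z):
    K,d,rv,t=cam(n); R=cv2.Rodrigues(rv)[0]; p=cv2.undistortPoints(np.array([[uv]],float),K,d)[0,0]
    v=R.T@np.array([*p,1]); o=-R.T@t; return (o+v*(z-o[2])/v[2])[:2]
def proj(n,P):
    K,d,rv,t=cam(n); return cv2.projectPoints(np.array(P,float).reshape(-1,3),rv,t,K,d)[0][:,0]
E
python3 - <<'E'
from h import *
crop("top",170,90,310,220,2.5,"top1.png")
crop("side",180,80,310,300,2.5*.8,"side1.png")
E
```

```text
(no output)
```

View pics/top1.png

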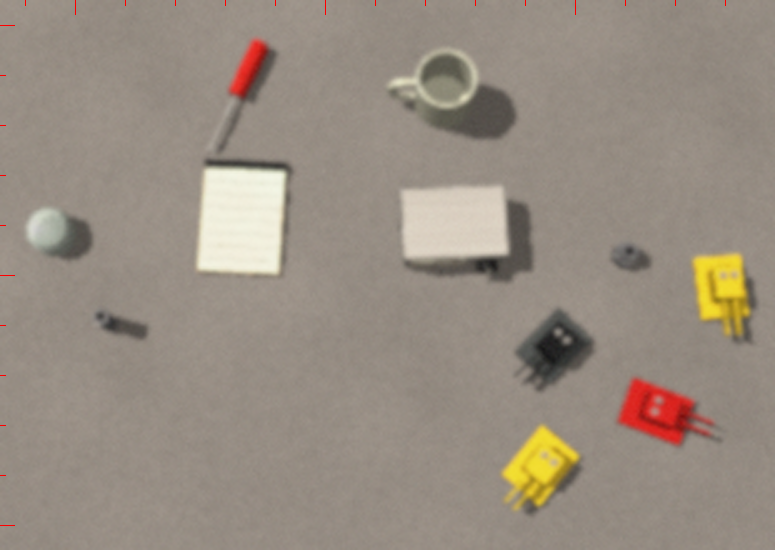

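View pics/side1.png

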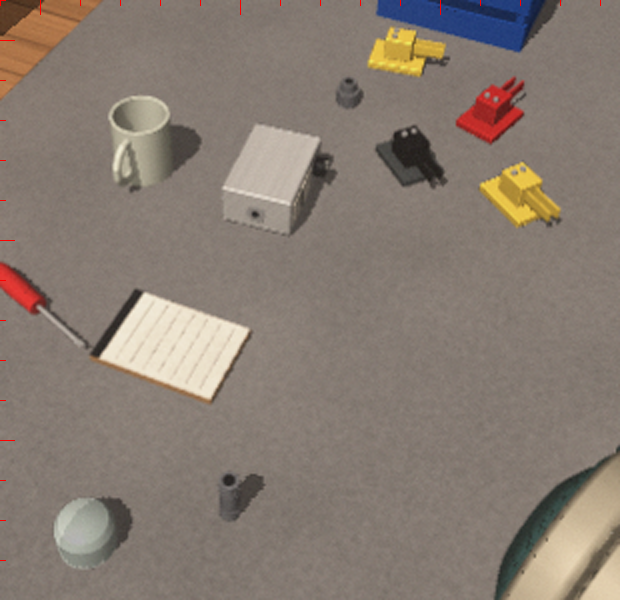

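```bash
cat > m.py <<'E'
from h import *
from scipy.optimize import least_squares
T=lambda x,y:("top",170+x/2.5,90+y/2.5); S=lambda x,y:("side",180+x/2,80+y/2)
def fit(obs,x0,yaw=True):
    def f(p):
        a=p[2] if yaw else 0; c,s=np.cos(a),np.sin(a); e=[]
        for (x,y,z),(n,u,v) in obs: e+=list(proj(n,(p[0]+c*x-s*y,p[1]+s*x+c*y,z))[0]-(u,v))
        return e
    r_=least_squares(f,x0,loss='soft_l1'); return r_.x,np.round(f(r_.x),1)
a,b,h=.045,.065,.06
M=[((a,b,h),T(402,190)),((a,-b,h),T(503,186)),((-a,-b,h),T(509,254)),((-a,b,h),T(404,259)),
((a,-b,h),S(258,126)),((-a,-b,h),S(321,139)),((-a,b,h),S(293,198)),((a,b,h),S(223,187))]
a,b,h=.074,.0525,.01
P=[((a,b,h),T(205,161)),((a,-b,h),T(288,165)),((-a,-b,h),T(279,275)),((-a,b,h),T(196,270)),
((a,-b,h),S(138,290)),((-a,-b,h),S(250,330)),((-a,b,h),S(211,400)),((a,b,h),S(92,355))]
K=[((.04,.03,.012),T(560,309)),((.04,-.03,.012),T(593,344)),((-.04,.03,.012),T(515,353)),((-.065,0,.031),T(530,379)),
((.04,.03,.012),S(376,155)),((-.04,.03,.006),S(402,185)),((-.065,0,.031),S(440,182)),((0,0,.046),S(407,134))]
if __name__=="__main__":
    for n,o,x0 in(("meter",M,(.6,-.1,0)),("pad",P,(.6,.1,0)),("key",K,(.5,-.2,-.7))): print(n,*fit(o,x0))
    for n,o in(("weight",[((0,0,.0225),T(48,230)),((0,0,.0225),S(86,533))]),("tall",[((0,0,.06),T(102,317)),((0,0,.06),S(230,479)),((0,0,0),S(230,516))]),("squat",[((0,0,.036),T(629,248)),((0,0,.036),S(348,83)),((0,0,.011),S(348,98)),((0,0,.014),T(626,257))])):
        print(n,*fit(o,(.5,0),False),[np.round(back(k[0],k[1:],P[2]),4) for P,k in o])
E
python3 m.py
```

```text
meter [ 0.59261507 -0.1402441   0.11445751] [-0.7  0.3  0.5 -0.   0.1  0.9  0.   0.9 -1.2 -2.3  0.5 -1.5 -0.3  2.6
 -0.6 -0.1]
pad [0.59298484 0.13090881 0.0118639 ] [-0.  -0.2 -0.9 -0.1 -0.5  0.7 -0.3  0.9 -0.5 -0.9  1.  -0.5  0.  -0.1
 -0.8 -0.5]
key [ 0.45331205 -0.27570038 -0.72735291] [-0.5 -0.3  0.1 -0.8 -0.2 -0.3 -4.2  1.1 -0.  -6.   1.2 -0.6 -1.6 -3.2
  3.   1. ]
weight [0.55450176 0.37280972] [-0.4  1.  -0.3 -0.5] [array([0.5579, 0.372 ]), array([0.5534, 0.3734])]
tall [0.44496432 0.28599382] [-1.   0.2 -0.2  0.4  0.3 -2.1] [array([0.4459, 0.2831]), array([0.4449, 0.2851]), array([0.4434, 0.2903])]
squat [ 0.57604524 -0.36029677] [-0.5  1.7  0.3 -0.9 -0.3 -1.4 -0.7 -0.5] [array([ 0.5815, -0.3617]), array([ 0.5752, -0.3559]), array([ 0.573 , -0.3548]), array([ 0.5746, -0.3624])]
```

```bash
cat > ov.py <<'E'
from h import *
def box(x0,x1,y0,y1,z0,z1): return [[(x,y,z) for z in(z0,z1)] for x in(x0,x1) for y in(y0,y1)],[[(x0,y0,z),(x1,y0,z),(x1,y1,z),(x0,y1,z),(x0,y0,z)] for z in(z0,z1)]
def cyl(R,z0,z1): t=np.linspace(0,2*np.pi,25); return [],[[(R*np.cos(a),R*np.sin(a),z) for a in t] for z in(z0,z1)]
MOD=dict(meter=[box(-.045,.045,-.065,.065,0,.06)],pad=[box(-.074,.074,-.0525,.0525,0,.01)],key=[box(-.04,.04,-.03,.03,0,.012),box(-.02,.02,-.017,.017,.012,.046),box(-.065,-.02,-.004,.004,.024,.038)],
 weight=[cyl(.029,0,.03)],tall=[cyl(.01,0,.06)],squat=[cyl(.016,0,.022),cyl(.011,.022,.036)])
def draw(im,n,x0,y0,s,name,p):
    c,sn=np.cos(p[2]),np.sin(p[2])
    for a,b in MOD[name]:
        for l in a+b:
            q=np.array([(p[0]+c*x-sn*y,p[1]+sn*x+c*y,z) for x,y,z in l]); q=(proj(n,q)+.5-(x0,y0))*s
            cv2.polylines(im,[np.int32(q*16)],False,(0,255,0),1,cv2.LINE_AA,4)
def tile(n,name,p,w=100,h=75,s=4,im=None):
    u=proj(n,(p[0],p[1],.02))[0]; x0,y0=int(np.clip(u[0]-w/2,0,640-w)),int(np.clip(u[1]-h/2,0,400-h))
    im=get_image(n) if im is None else im
    t=cv2.resize(im[y0:y0+h,x0:x0+w,::-1],None,fx=s,fy=s,interpolation=cv2.INTER_CUBIC)
    draw(t,n,x0,y0,s,name,p); return t
E
python3 - <<'E'
from ov import *
A={"meter":(.5926,-.1402,.10),"key":(.4533,-.2757,-.73)}
cv2.imwrite("pics/o1.png",np.vstack([np.hstack([tile(n,k,p) for k,p in A.items()]) for n in("top","side")]))
B={"weight":(.5545,.3728,0),"tall":(.445,.286,0),"squat":(.576,-.3603,0),"pad":(.593,.1309,.012)}
cv2.imwrite("pics/o2.png",np.vstack([np.hstack([tile(n,k,p,66,66,3) for k,p in B.items()]) for n in("top","side")]))
E
```

```text
(no output)
```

View pics/o1.png

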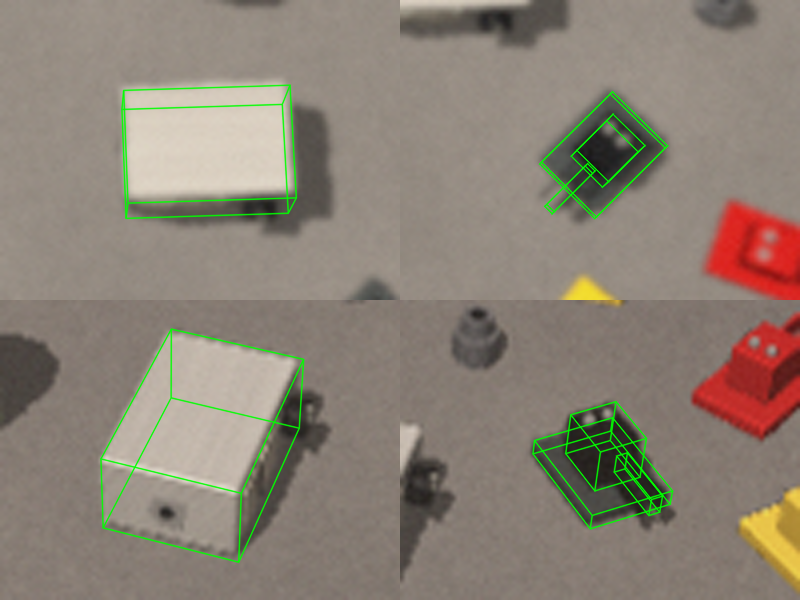

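View pics/o2.png

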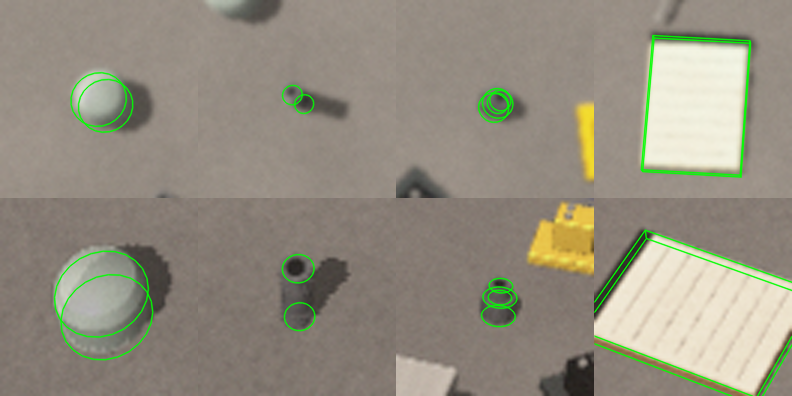

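The overlays fit well. Only the key's yaw is slightly off, and gripping the block will align it. I'll check IK for all poses and pick the weight and tall adapter first.

```bash
cat > job.py <<'E'
from h import *
MX,MY,MA=.5926,-.1402,.10
def mt(x,y): c,s=np.cos(MA),np.sin(MA); return (MX+c*x-s*y,MY+s*x+c*y)
def R(phi): c,s=np.cos(phi),np.sin(phi); return np.array([[s,0,c],[-c,0,s],[0,-1,0]],float)
H=.2
# name: pick xy, pick jaw angle, place xy, place jaw angle, pick z, place z, pre-opening, width
J=dict(weight=((.555,.373),.6,(.593,.131),.6,.004,.0145,.085,.058),
 tall=((.445,.286),MA,mt(0,.115),MA,.012,.0125,.06,.020),
 key=((.4533,-.2757),-.69+np.pi/2,mt(-.125,0),MA+np.pi/2,.016,.0165,.065,.034),
 squat=((.576,-.360),MA,mt(0,-.121),MA,.004,.0045,.07,.032))
def angles(a,b):
    best=None
    for k in(-2,-1,0,1,2):
        qa=kin.solve_ik([*J_cur[0],H],R(a+k*np.pi)); qb=kin.solve_ik([*J_cur[2],H],R(b+k*np.pi))
        if qa is None or qb is None: continue
        m=max(abs(qa[5]),abs(qb[5]))
        if best is None or m<best[0]-1e-3: best=(m,a+k*np.pi,b+k*np.pi)
    return best
def do(n):
    global J_cur; J_cur=J[n]; p,a,d,b,zp,zd,op,w=J_cur
    m,a,b=angles(a,b); print(n,"max|q6|",round(m,2),"place",np.round(d,3))
    claw.grip(op); r.reach([*p,H],R(a)); r.servo_line([*p,zp+.05],speed=.25)
    r.servo_line([*p,zp],speed=.08,stop_force=15) and print("contact on descent",r.read_state()["ee_pos"])
    claw.grip(0.0); g=r.read_state()["finger_gap"]; print("gap",round(g,4),"want",w)
    if abs(g-w)>.006: print("BAD GRASP"); return False
    r.servo_line([*p,H],speed=.2); r.reach([*d,H],R(b)); r.servo_line([*d,zd+.04],speed=.2)
    if r.servo_line([*d,zd],speed=.05,stop_force=8): print("contact at",r.read_state()["ee_pos"])
    print("gap held",round(r.read_state()["finger_gap"],4))
    claw.grip(min(.085,w+.03)); r.servo_line([*d,zd+.06],speed=.1); r.servo_line([*d,H],speed=.25)
    print("t",round(r.read_state()["clock"],1)); return True
E
python3 - <<'E'
import job; from job import *
for n in J: job.J_cur=J[n]; print(n,angles(J[n][1],J[n][3]))
do("tall") 
E
```

```text
weight (np.float64(0.49710829164524073), -5.683185307179587, -5.683185307179587)
tall (np.float64(0.3396489723578311), -6.183185307179587, -6.183185307179587)
key (np.float64(1.5831827911796097), -2.2607963267948965, -1.4707963267948965)
squat (np.float64(0.7609499378615645), -6.183185307179587, -6.183185307179587)
tall max|q6| 0.34 place [ 0.581 -0.026]
gap 0.0186 want 0.02
contact at [ 0.5802821  -0.02567895  0.01256122]
gap held 0.019
t 10.5
```

```bash
python3 - <<'E'
from job import *
for n in("weight","key","squat"):
    if not do(n): break
s=r.read_state(); print(s["ee_pos"],s["wrist_force"])
E
```

```text
weight max|q6| 0.5 place [0.593 0.131]
gap 0.0562 want 0.058
contact at [0.59219704 0.13084799 0.01528763]
gap held 0.0563
t 19.8
key max|q6| 1.58 place [ 0.468 -0.153]
gap 0.0332 want 0.034
contact at [ 0.46740951 -0.15235101  0.01703059]
gap held 0.0331
t 28.9
squat max|q6| 0.76 place [ 0.605 -0.261]
gap 0.0298 want 0.032
contact at [ 0.6039177  -0.26013153  0.00495501]
gap held 0.0294
t 37.8
[ 0.6037128  -0.26006118  0.19819921] [ 0.24673473  0.36239511 -0.31019415]
```

All grasps had the expected gaps. I'll move the arm aside and look.

```bash
python3 - <<'E'
from ov import *
from job import mt,MA
r.set_joints([1.7, 0.276, 1.505, 0, 1.361, -0.121])
A={"meter":(.5926,-.1402,.10),"key":(*mt(-.125,0),MA),"tall":(*mt(0,.115),0),"squat":(*mt(0,-.121),0),"weight":(.593,.131,0)}
rows=[]
for n in("top","side"):
    im=get_image(n); u=proj(n,(.57,-.06,.03))[0]; w,h=(200,100) if n=="top" else (200,150); s=4 if n=="top" else 3
    w,h,s=(200,75*1,4) if n=="top" else (200,150,4)
    for k in("0","1"):
        x0,y0=int(u[0]-100),int(u[1]-h/2)
        t=cv2.resize(im[y0:y0+h,x0:x0+w,::-1],None,fx=s,fy=s,interpolation=cv2.INTER_CUBIC)
        if k=="1": [draw(t,n,x0,y0,s,q,p) for q,p in A.items()]
        if n=="top" or k=="1": rows.append(t)
cv2.imwrite("pics/f_top.png",np.vstack(rows[:2])); cv2.imwrite("pics/f_side.png",rows[2])
E
```

```text
(no output)
```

View pics/f_top.png

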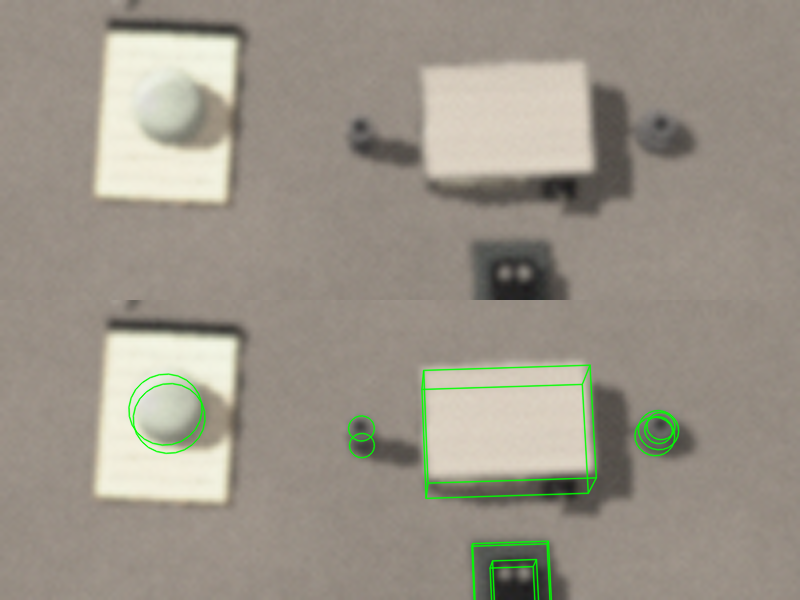

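View pics/f_side.png

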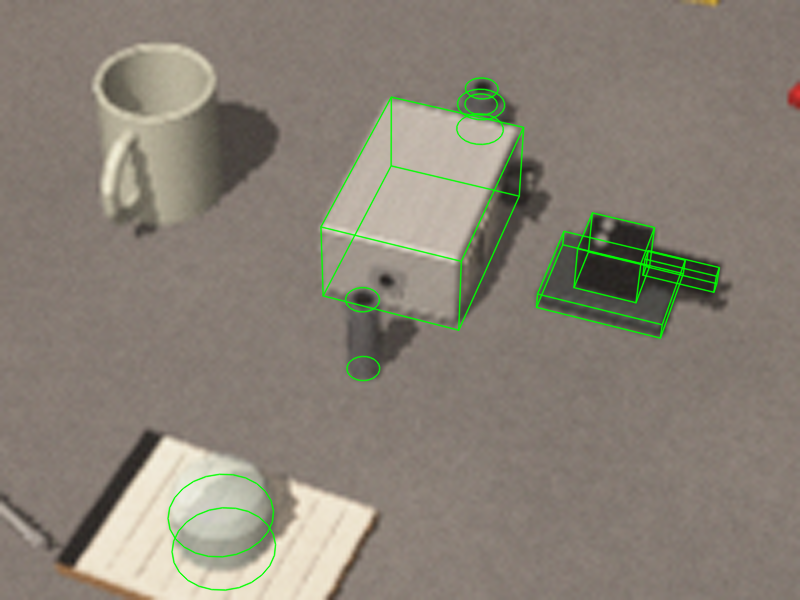

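Both views show the three meter items on their target outlines, upright. The key's levers point away from the meter, and the weight sits about mid-pad. The residuals are only a few millimetres, so I'm handing in.

```bash
python3 -c "
from rig import *
r.dwell(.3); print(r.read_state()['clock'],r.read_state()['wrist_force']); job_done()"
```

```text
42.0583 [0.4077741  0.2225645  0.05713194]
the job is handed in; nothing more can be done
```

The radio desk is set up and handed in at 42 s of the 128 s limit. No verdict came back, so success rests on my own checks.

- **What I did:** I found everything in the two cameras, then picked and placed the tall adapter, paperweight, key and squat adapter, one grasp each. Finger gaps were 1–3 mm under the nominal widths.
- **Last look:** In the top and side views, with the target outlines overlaid, all four pieces stood upright and within a few mm of target. The key is centred and square before the dial with its levers pointing away. The tall adapter is on the pad side and the squat one at the other end, each about 4 cm clear. The paperweight is about mid-pad.
- **Not touched:** I never moved near the mug, the screwdriver or the look-alikes. The arm was parked well clear, with the wrist force near zero.
- **Small disagreements:**
  - The meter outline was off by about 1 px (about 3 mm), and its yaw was uncertain by a few hundredths of a radian.
  - The key's levers suggested about 0.1 rad different yaw from its base before I picked it up. Gripping across the block squared it up.
  - The paperweight sits roughly 2–4 mm from its target by eye, partly because I drew its outline at table height instead of on top of the pad.

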